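# Feel for the hidden release of a board test dock

## Task

Release the circuit board tray of the grey test dock. Touch down with the fingertips on one end of the black ledge behind the dock's hood and feel along it for the hidden notch; then press the key inside the notch fully down, so that the tray pops out and stays out, and come away. Use the key, never pull the tray itself; do not touch or lift the board in it, and leave the loose things round the dock where they are.

Things in the scene. Friction and masses are not known exactly. Their poses are not given: they have to be found in the camera images.
- dock: Test dock fixed to the bench, 160x280 mm. Origin: on the bench under its middle; x points from its front (blue tray front) to its back, y to its left. In its frame (mm): grey hood, 58 high, x 3 to 36; behind it a flat black ledge, top at z 34, x 36 to 80, y -140 to 140, open to the back (shut fingers fit on it). In front of the hood: grey shoulders 36 high and the tray, to x -80.
- ledge_left (a point): Point on top of the black ledge near its left end (dock frame x 60, y 115, z 34 mm), midway between hood and back edge. The ledge's ends, beyond y 64 either way, are always whole.
- ledge_right (a point): Point on top of the ledge near its right end (dock frame x 60, y -115, z 34 mm), with free room all round. The ledge's left end comes close to the tall black test rig, which is not part of the job: it fills x 0.54 m and beyond, left of y -0.12 m, 158 mm high with a clear cage on top that stands higher; reach past it with the arm drawn in.
- release_key (a joint): Black key in the hidden notch: 0 up, 0.008 m fully down on its stop; 3 N friction, no return spring. The notch, black in black, is cut down into the ledge right across x, 54 mm wide along y, its middle anywhere from y -37 to 37 (dock frame, differs each time). The key's flat top (x 38 to 78, 51 wide) lies 12 mm below the ledge when up.
- board_tray (a joint): Tray with a blue front, slides out to the dock's -x: 0 home, 0.028 m popped out. The key drives it (3.5 mm of tray for each mm of key); it stays out while the key stays down.
- tray_pocket (a point): Middle of the tray's pocket floor, 20 mm above the bench, moves with the tray.
- board: Blue circuit board 60x46x17 mm lying loose in the tray's pocket; origin at the centre of its underside, over the tray_pocket point.
- solder_reel: Blue and white solder reel, 49 mm across, 30 high, loose on the bench left of the dock; origin at the centre of its underside.
- battery: Dark blue block battery 48x26x17 mm, loose on the bench right of the dock; origin at the centre of its underside.
- tape: Small dark roll of tape 55 mm across, 19 high, loose on the bench further left; origin at the centre of its underside.
- spare_board: Green circuit board 66x40x17 mm, loose on the bench further left; origin at the centre of its underside.
There are look-alikes about, which are no part of the job. There is more than one size of the board; the job needs the largest.

How it is judged:
By the outcome, as a careful person would: the job done as asked, in the order asked, and still so for the second after the job is handed in, with the robot touching nothing.
It also fails if it takes over 64 s, if anything falls off the work surface, if the arm or the gripper's body presses on something with over 40 N, if the wrist force passes 120 N, or if a joint passes its speed limit or range.

## Robot

A 7-joint arm with a two-finger parallel gripper is mounted at the origin on a cart in front of the work surface, level with it; the furniture and walls round the work are solid. World frame = base frame: x ahead of the robot, y to its left, z up, the work surface at z = 0. Lengths are in mm, angles in rad, forces in N, time in s.
With the tool pointing down it reaches from about 400 to 925 mm from the base axis. Payload 4.1 kg.
Tool frame: the origin (TCP) lies at the very end of the fingers, on their centre line; the grasp point (between the pads) lies 19 mm behind it; z points along the fingers, y is the line along which they close (so a half turn about z gives the same grasp; the last joint's range is limited). The gripper opens to 85 mm and grips with 20 to 120 N. Pads are 22 mm wide; open, the fingers measure 114 mm over their backs; the gripper's body (76 mm by 85 mm) begins 54 mm behind the grasp point. The pads swing forward as they close: fully open they stand 13 mm farther back than shut.
Start: joints at [-1.341, 0.398, 0.045, 1.537, -0.019, 1.207, -0.051], TCP at [209.87, 615.222, 231.347] pointing down, gripper open.
Joint ranges: [-2.82, 2.82], [-0.49, 2.23], [-1.37, 1.46], [0, 2.46], [-1.36, 4.5], [0.23, 2], [-2.94, 2.94]. Speed limits (rad/s): [2.57, 2.57, 3.14, 3.14, 3.14, 3.14, 3.14].

## Interface

Orientations are given as a rotation vector (axis times angle).
In Python, from station import env, eyes gives the robot as it stands.
- The arm moves only by the shell command python3 -m crank 'ROWS' [FORCE]. ROWS is JSON, a list of rows, each an object of numbers: "fingers": the opening in per cent of the stroke, from 0 (shut) to 100 (fully open); "x", "y", "z": the shift along the tool's x, y, z in cm; "spin": the turn about the tool's z in rad. In form: [{"fingers": .., "x": .., "y": .., "z": .., "spin": ..}, ...]. A call has 1 to 5 rows; each row is the pose to reach, as a shift and turn from the pose commanded when the call began, along the tool's axes at that moment; what a row does not reach only later rows make up. A row lasts 1/12 s, in which the tool goes at most 41.7 mm and 7.16 degrees, less where a joint would pass 70% of its speed; a pose out of reach is approached as far as the arm can. A call with a gripper value outside its range is refused whole. The fingers move at their own pace and stop on an object; FORCE is the grip in N (left out, the last holds). Time passes only in rows, so rows that repeat a pose let the fingers close. It gives the time, the measured TCP pose, the force, the opening and the grip force at its end, in the units of the state.
- env.get_obs(): the state, without advancing time (a new reading comes with each control period).
- eyes.get_image(name): name is "scene" or "side" or "wrist"; returns (picture, depth): 384x512x3 uint8, red, green, blue; 384x512 float32, mm along the optical axis (not along the pixel's ray), 0 where there is no reading.
- eyes.camera_params(name): a dict with "fx", "fy", "cx", "cy" (pixels), "dist_coeffs" ([k1, k2, p1, p2, k3] as OpenCV has them; the pictures are not rectified), "extrinsics" (4x4, takes a point from camera to world coordinates). Camera axes: x right, y up, looking along -z (the intrinsics and any distortion apply to the point x, -y, -z); pixel columns grow to the right and rows downward; lengths in mm; the calibration is good to about 2 mm. A picture is of the moment at which its call begins: read the wrist's pose just before it. camera_params takes no time and is no camera call; for the wrist camera it gives the pose at the moment of the call.
- env.close_job(): hands the job in; it is judged then, once.
The state is a dict: "t": time; "joint_positions": joint angles; "qvel": joint speeds; "tau": joint torques, N m; "position": TCP position; "ee_rot": TCP orientation; "wrist_force": force on the tool from outside, world axes, zero at the start; "wrist_torque": the same for the moment, N m; "width": opening from 0.0 (shut) to 1.0 (fully open); "gripper_force": force on a finger pad.
Only numpy, scipy, OpenCV 4.12 (cv2) and the standard library are available. Lean on these libraries where they do the work, as an engineer would, in place of code of your own. Each camera call takes 0.05 s, during which the arm holds its last target. There are 200 camera calls.

## Working session

There is one attempt and no reset: what is moved stays moved. The work goes in short steps, Python scripts to look and compute and a shell command to move; the robot and the scene stay as the last step left them, time stands still between calls to the robot, and variables do not carry over. Pictures are saved under pics/ and viewed, at most 10 in all, crops included, and the job is handed in when it is done.

```bash
ls; mkdir -p pics
cat > h.py <<'E'
import numpy as np,cv2
from station import env,eyes
from scipy.spatial.transform import Rotation as R
def cam(n):
    p=eyes.camera_params(n);im,d=eyes.get_image(n);return im,d,p
def pts(d,p):
    v,u=np.nonzero(d>0)
    K=np.array([[p['fx'],0,p['cx']],[0,p['fy'],p['cy']],[0,0,1]],float)
    n=cv2.undistortPoints(np.stack([u,v],1).astype(np.float64)[:,None],K,np.array(p['dist_coeffs'],float))[:,0]
    z=d[v,u].astype(float);c=np.stack([n[:,0]*z,-n[:,1]*z,-z],1)
    E=np.array(p['extrinsics']);w=c@E[:3,:3].T+E[:3,3]
    out=np.full(d.shape+(3,),np.nan);out[v,u]=w;return out
E
python3 - <<'E'
from h import *
o=env.get_obs();print(o)
for n in('scene','side'):
    im,d,p=cam(n);cv2.imwrite(f'pics/{n}0.png',cv2.resize(im[:,:,::-1],(800,600)));np.savez(f'{n}0.npz',im=im,w=pts(d,p))
    print(n,np.array(p['extrinsics']).round(2).tolist())
E
```

```text
pics
{'t': 0.0, 'joint_positions': array([-1.34101171,  0.39918512,  0.04504656,  1.53784358, -0.01871478,
        1.20685634, -0.05072527]), 'qvel': array([ 0.00040988, -0.00129663,  0.00188014, -0.00025601, -0.00132918,
       -0.00234517,  0.00059597]), 'tau': array([-2.62074363e-04, -4.75118995e+01,  1.36442531e+00, -2.54232985e+01,
        1.15737642e-02,  9.17189143e-03, -1.11349155e-05]), 'position': array([209.66665762, 614.62005055, 230.28432855]), 'ee_rot': array([-5.13990827e-01, -3.09907143e+00,  2.92361878e-03]), 'wrist_force': array([ 0.1577681 , -0.42655856, -0.23832698]), 'wrist_torque': array([-0.01181806,  0.04200893,  0.03166415]), 'gripper_force': 0.0, 'width': 0.9975305678341162}
scene [[0.55, 0.59, -0.6, -123.71], [-0.84, 0.39, -0.39, -524.29], [0.0, 0.71, 0.7, 791.66], [0.0, 0.0, 0.0, 1.0]]
side [[-0.98, 0.12, -0.13, 318.23], [-0.18, -0.61, 0.77, 883.88], [0.01, 0.78, 0.63, 889.3], [0.0, 0.0, 0.0, 1.0]]
```

View pics/scene0.png

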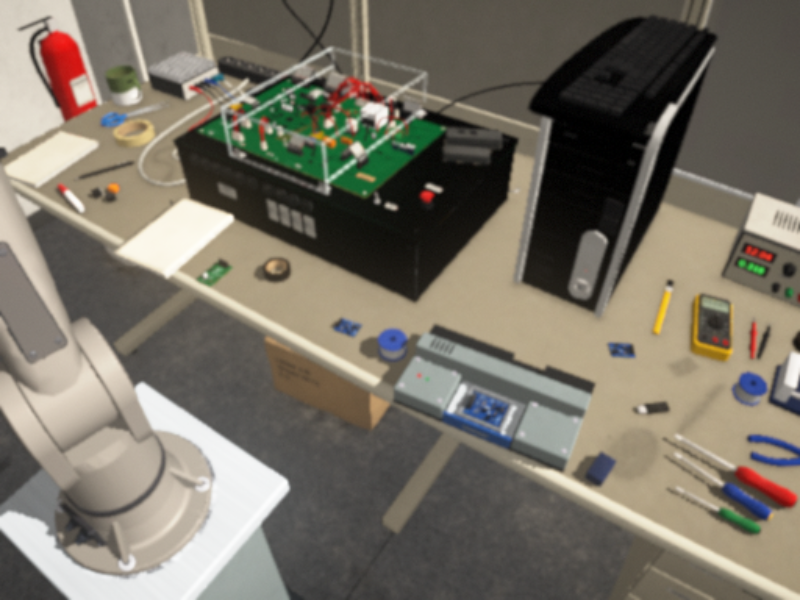

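View pics/side0.png

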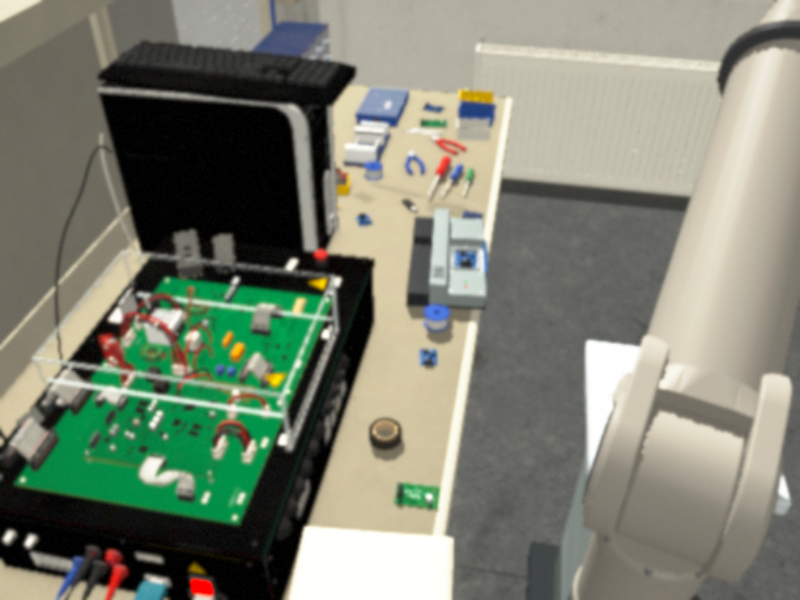

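The dock is at scene (490,395) and side (450,258). The hood is the grey bar, and the black ledge is behind it (side (420,265)). The tall black rig is left of it and the black PC tower behind. The only look-alikes for the dock are black masses: the rig at scene (345,190) and the PC tower at (610,160). For the board they are the small blue ones at (347,327) and (621,350), and the target board is in the tray at (485,405). Next I'll measure the dock pose from depth.

Run:
```python
from h import *
for n,(r0,r1,c0,c1) in dict(scene=(195,310,235,400),side=(125,205,250,320)).items():
    f=np.load(f'{n}0.npz');w=f['w'];im=f['im']
    q=w[r0:r1,c0:c1].reshape(-1,3);q=q[~np.isnan(q[:,0])]
    print(n,q.min(0),q.max(0))
    h=np.histogram(q[:,2],bins=np.arange(-10,75,4));print(h[0])
    t=q[(q[:,2]>50)&(q[:,2]<66)]
    r=cv2.minAreaRect(t[:,:2].astype(np.float32));print('hood',r,cv2.boxPoints(r).round(1).tolist(),t[:,2].mean())
    a=q[(q[:,2]>26)&(q[:,2]<66)]
    r=cv2.minAreaRect(a[:,:2].astype(np.float32));print('all',r,cv2.boxPoints(r).round(1).tolist())
    x=cv2.resize(im[r0-10:r1+10,c0-10:c1+10,::-1],None,fx=4,fy=4,interpolation=cv2.INTER_CUBIC)
    cv2.imwrite(f'pics/{n}c.png',cv2.convertScaleAbs(x,alpha=1.5,beta=20) if n=='side' else x)
```

```text
scene [ 345.76073139 -570.41271325 -812.27878138] [816.7729532  114.88179732  62.84858268]
[ 170  593 5777 1493  163  149  278  722  713  416  703 2003  471  109
  120  125  508  781   11    0    0]
hood ((454.48699951171875, -339.16778564453125), (37.66766357421875, 278.5985107421875), 6.070022106170654) [[421.0, -202.60000610351562], [450.5, -479.70001220703125], [487.8999938964844, -475.70001220703125], [458.5, -198.6999969482422]] 57.78275105467346
all ((514.2947998046875, -294.3862609863281), (336.144287109375, 353.50811767578125), 9.233716011047363) [[320.0, -146.89999389648438], [376.79998779296875, -495.79998779296875], [708.5999755859375, -441.8999938964844], [651.7999877929688, -93.0]]
side [  311.03871026 -2053.68182718  -813.523614  ] [ 608.98376027 -123.74360789   65.84420508]
[  23  142 1137  698  100   65   94  199  316  233  370  871  260   14
   10   17  147  333   23    0    0]
hood ((453.2467346191406, -336.2618408203125), (32.84453201293945, 284.1833190917969), 6.153677463531494) [[421.70001220703125, -196.6999969482422], [452.20001220703125, -479.29998779296875], [484.79998779296875, -475.79998779296875], [454.29998779296875, -193.1999969482422]] 58.77451670323103
all ((430.48675537109375, -304.43756103515625), (158.9269561767578, 360.2010192871094), 6.193460941314697) [[332.1000061035156, -134.0], [370.8999938964844, -492.1000061035156], [528.9000244140625, -474.8999938964844], [490.1000061035156, -116.80000305175781]]
```

View pics/scenec.png

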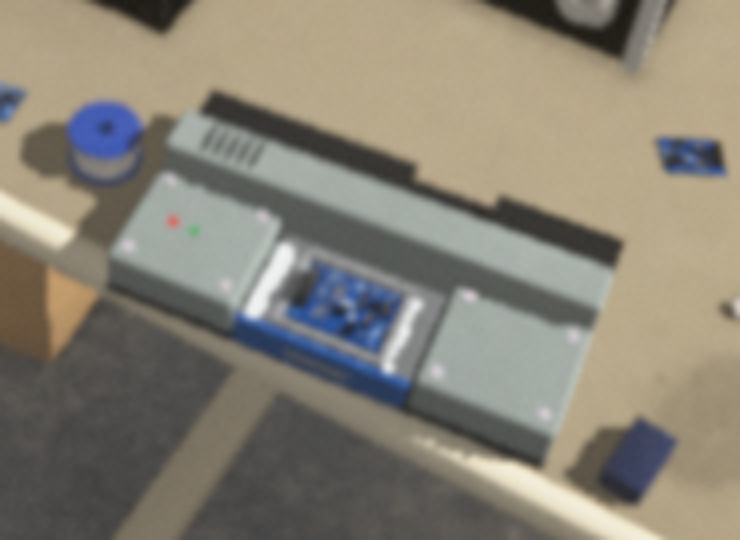

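The crop shows a black ledge behind the hood with a break at crop (415–498,165–200). That break is the likely notch, and the dock is the right one, with the largest board in its tray. I'll fix the dock frame and find the shifts for a swing round the rig with the arm drawn in.

```bash
cat >> h.py <<'E'
YAW=np.deg2rad(6.1);DX=np.array([np.cos(YAW),np.sin(YAW)]);DY=np.array([-DX[1],DX[0]]);O=np.array([453.8,-337.7])-19.5*DX
def dock(x,y):return O+x*DX+y*DY
def todock(p):d=np.asarray(p)[:2]-O;return np.array([d@DX,d@DY])
def go(o,*ws):
    M=R.from_rotvec(o['ee_rot']).as_matrix();y=M[:,1];a=np.arctan2(y[1],y[0])
    print('pos',o['position'].round(1),'tooly deg',np.rad2deg(a).round(2),'tilt z',M[:,2].round(4),'dock',todock(o['position']).round(1),'q',o['joint_positions'].round(2),'F',o['wrist_force'].round(1))
    for w in ws: print(w,'-> cm',(M.T@(np.array(w)-o['position'])/10).round(2))
    print('spin to dock x:',(a-YAW).round(3),'t',o['t'])
E
python3 - <<'E'
from h import *
print(O,dock(60,-115),dock(60,115))
go(env.get_obs(),(150,425,260),(345,290,260),(440,80,260))
E
```

```text
[ 434.41041009 -339.77214939] [ 506.29105494 -447.74516869] [ 481.85031853 -219.04744154]
pos [209.7 614.7 230.4] tooly deg 71.17 tilt z [-4.0e-04 -1.7e-03 -1.0e+00] dock [-122.1  972.9] q [-1.34  0.4   0.05  1.54 -0.02  1.21 -0.05] F [0.9 0.  1. ]
(150, 425, 260) -> cm [ -0.48 -19.88  -2.93]
(345, 290, 260) -> cm [-23.29 -26.37  -2.91]
(440, 80, 260) -> cm [-39.06 -43.18  -2.88]
spin to dock x: 1.136 t 0.1
```

```bash
python3 -m crank '[{"fingers":0,"x":0,"y":-4,"z":-0.6,"spin":0},{"fingers":0,"x":0,"y":-8,"z":-1.2,"spin":0},{"fingers":0,"x":-0.3,"y":-12,"z":-1.8,"spin":0},{"fingers":0,"x":-0.4,"y":-16,"z":-2.4,"spin":0},{"fingers":0,"x":-0.5,"y":-19.9,"z":-2.9,"spin":0}]' 20
python3 - <<'E'
from h import *
go(env.get_obs(),(345,290,260),(440,80,260))
E
```

```text
t: 0.52
position: [149.8, 423.0, 259.9]
ee_rot: [0.514, 3.099, -0.002]
wrist_force: [0.5, -0.3, 1.1]
width: 0.3
gripper_force: 0.0
pos [149.8 423.  259.9] tooly deg 71.16 tilt z [-2.0e-04 -1.1e-03 -1.0e+00] dock [-202.   788.7] q [-1.36  0.01  0.03  1.95 -0.    1.18 -0.08] F [ 0.5 -0.3  1.1]
(345, 290, 260) -> cm [-22.77  -6.28   0.  ]
(440, 80, 260) -> cm [-3.854e+01 -2.309e+01  2.000e-02]
spin to dock x: 1.135 t 0.5167
```

```bash
python3 -m crank '[{"fingers":0,"x":-4,"y":-1.1,"z":0,"spin":0.08},{"fingers":0,"x":-8,"y":-2.2,"z":0,"spin":0.16},{"fingers":0,"x":-12,"y":-3.3,"z":0,"spin":0.24},{"fingers":0,"x":-16,"y":-4.4,"z":0,"spin":0.32},{"fingers":0,"x":-20,"y":-5.5,"z":0,"spin":0.4}]'
python3 - <<'E'
from h import *
go(env.get_obs(),(345,290,260),(440,80,260))
E
```

```text
t: 0.93
position: [322.9, 307.0, 260.4]
ee_rot: [-1.124, -2.933, -0.001]
wrist_force: [1.4, 0.3, 0.4]
width: -0.002
gripper_force: 0.0
pos [322.9 307.  260.4] tooly deg 48.05 tilt z [ 1.e-04  6.e-04 -1.e+00] dock [-42.1 654.9] q [-1.12 -0.    0.27  1.96  0.    1.18 -0.02] F [1.4 0.3 0.4]
(345, 290, 260) -> cm [-2.78  0.21  0.04]
(440, 80, 260) -> cm [-2.388e+01 -9.060e+00  2.000e-02]
spin to dock x: 0.732 t 0.9333
```

```bash
python3 -m crank '[{"fingers":0,"x":-3.9,"y":-1.0,"z":0,"spin":0.08},{"fingers":0,"x":-7.8,"y":-2.3,"z":0,"spin":0.16},{"fingers":0,"x":-11.6,"y":-3.9,"z":0,"spin":0.24},{"fingers":0,"x":-15.3,"y":-5.6,"z":0,"spin":0.32},{"fingers":0,"x":-19,"y":-7.4,"z":0,"spin":0.4}]'
python3 - <<'E'
from h import *
go(env.get_obs(),(440,80,260),(435,-116,260))
E
```

```text
t: 1.35
position: [414.6, 124.9, 260.1]
ee_rot: [-1.685, -2.651, -0.0]
wrist_force: [0.5, 0.3, -0.1]
width: 0.0
gripper_force: 0.0
pos [414.6 124.9 260.1] tooly deg 25.11 tilt z [-1.e-04  3.e-04 -1.e+00] dock [ 29.7 464.1] q [-0.9  -0.04  0.5   1.99  0.02  1.18  0.03] F [ 0.5  0.3 -0.1]
(440, 80, 260) -> cm [-5.14  0.39  0.01]
(435, -116, 260) -> cm [-22.68  -8.38   0.  ]
spin to dock x: 0.332 t 1.35
```

```bash
python3 -m crank '[{"fingers":0,"x":-4,"y":-0.2,"z":0,"spin":0.08},{"fingers":0,"x":-7.9,"y":-1.2,"z":0,"spin":0.16},{"fingers":0,"x":-11.7,"y":-2.8,"z":0,"spin":0.22},{"fingers":0,"x":-15.4,"y":-4.5,"z":0,"spin":0.28},{"fingers":0,"x":-19,"y":-6.3,"z":0,"spin":0.33}]'
python3 - <<'E'
from h import *
go(env.get_obs(),(435,-116,260),(415,-250,240),(506.3,-447.7,200))
E
```

```text
t: 1.77
position: [438.2, -73.9, 260.2]
ee_rot: [-2.097, -2.339, -0.001]
wrist_force: [0.5, -0.7, -0.9]
width: -0.003
gripper_force: 0.0
pos [438.2 -73.9 260.2] tooly deg 6.25 tilt z [ 2.e-04  3.e-04 -1.e+00] dock [ 32.1 264. ] q [-0.67 -0.02  0.74  1.97  0.01  1.18  0.17] F [ 0.5 -0.7 -0.9]
(435, -116, 260) -> cm [-4.15 -0.78  0.01]
(415, -250, 240) -> cm [-17.25  -4.23   2.01]
(506.3, -447.7, 200) -> cm [-37.9    2.69   6.01]
spin to dock x: 0.003 t 1.7667
```

```bash
python3 -m crank '[{"fingers":0,"x":-4,"y":-0.7,"z":0,"spin":0},{"fingers":0,"x":-8,"y":-1.2,"z":0,"spin":0},{"fingers":0,"x":-12,"y":-1.4,"z":0,"spin":0},{"fingers":0,"x":-16,"y":-1.2,"z":0.3,"spin":0},{"fingers":0,"x":-20,"y":-0.6,"z":0.6,"spin":0}]' && python3 -m crank '[{"fingers":0,"x":-3.8,"y":0.8,"z":0.7,"spin":0},{"fingers":0,"x":-7.6,"y":1.6,"z":1.5,"spin":0},{"fingers":0,"x":-11.4,"y":2.4,"z":2.5,"spin":0},{"fingers":0,"x":-15,"y":3.0,"z":3.5,"spin":0},{"fingers":0,"x":-18,"y":3.3,"z":5.4,"spin":0}]'
python3 - <<'E'
from h import *
go(env.get_obs(),(506.3,-447.7,60))
im,d,p=cam('scene');cv2.imwrite('pics/scene1.png',im[150:350,150:450,::-1].repeat(2,0).repeat(2,1))
E
```

```text
t: 2.18
position: [454.4, -273.0, 254.4]
ee_rot: [-2.094, -2.342, -0.003]
wrist_force: [1.2, 0.5, 0.2]
width: -0.0
gripper_force: 0.0
t: 2.6
position: [509.2, -449.6, 200.1]
ee_rot: [2.092, 2.341, -0.001]
wrist_force: [0.9, -0.0, 1.2]
width: -0.004
gripper_force: 0.0
pos [ 509.2 -449.6  200.1] tooly deg 6.42 tilt z [ 0.0013 -0.0021 -1.    ] dock [  62.7 -117.1] q [ 0.12  0.61  0.83  1.51 -0.46  1.22  1.13] F [ 0.9 -0.   1.2]
(506.3, -447.7, 60) -> cm [ 0.25 -0.28 14.01]
spin to dock x: 0.006 t 2.6
```

Run:
```python
from h import *
im,d,p=cam('wrist');w=pts(d,p)
cv2.imwrite('pics/wrist1.png',cv2.convertScaleAbs(im[:,:,::-1],alpha=1.4,beta=15))
q=w[~np.isnan(w[...,0])];dd=np.stack([(q[:,:2]-O)@DX,(q[:,:2]-O)@DY,q[:,2]],1)
t=dd[(dd[:,2]>50)&(dd[:,2]<66)&(abs(dd[:,1])<160)&(abs(dd[:,0])<90)]
print('hood',np.percentile(t,[1,50,99],axis=0).round(1))
for ya in range(-150,120,20):
    b=t[(t[:,1]>ya)&(t[:,1]<ya+20)]
    l=dd[(dd[:,2]>28)&(dd[:,2]<40)&(dd[:,0]>30)&(dd[:,0]<100)&(dd[:,1]>ya)&(dd[:,1]<ya+20)]
    print(ya,len(b),np.percentile(b[:,0],[2,98]).round(1) if len(b)>9 else '',len(l),(np.percentile(l[:,0],[2,98]).round(1),l[:,2].mean().round(1)) if len(l)>9 else '')
```

```text
hood [[   5.6 -137.3   54.2]
 [  22.2  -47.3   57.9]
 [  38.5   21.2   59.8]]
-150 364 [ 7.3 38.4] 485 (array([39.8, 81.4]), np.float64(34.2))
-130 827 [ 6.9 38.6] 953 (array([39.2, 81.8]), np.float64(34.2))
-110 882 [ 6.7 38.4] 1042 (array([38.8, 81.5]), np.float64(34.2))
-90 968 [ 5.8 38.5] 1081 (array([39. , 81.7]), np.float64(34.1))
-70 1031 [ 5.9 38.2] 656 (array([38.6, 81.3]), np.float64(33.9))
-50 1124 [ 5.8 38.2] 22 (array([38.5, 38.7]), np.float64(32.6))
-30 1175 [ 5.9 37.4] 28 (array([37.6, 38.6]), np.float64(35.5))
-10 1254 [ 6.  37.4] 1146 (array([37.9, 81.1]), np.float64(33.8))
10 837 [ 6.  37.6] 1367 (array([38.3, 80.8]), np.float64(33.7))
30 0  0 
50 0  0 
70 0  0 
90 0  0 
110 0  0
```

View pics/wrist1.png

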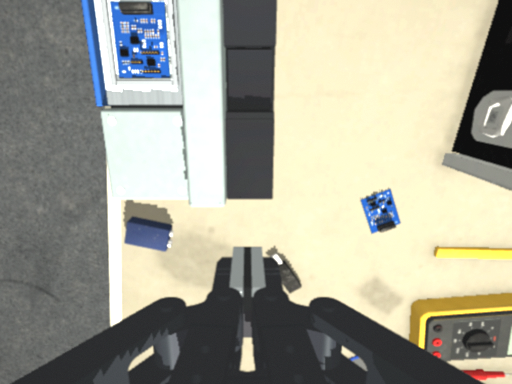

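The wrist picture shows the ledge (column 250) with a slightly different square at rows 47–110. That is the notch at about y −60..−10 in the dock frame. I'm going down onto the right end.

```bash
python3 -m crank '[{"fingers":0,"x":0,"y":0,"z":4,"spin":0},{"fingers":0,"x":0,"y":0,"z":8,"spin":0},{"fingers":0,"x":0,"y":0,"z":12,"spin":0},{"fingers":0,"x":0,"y":0,"z":15,"spin":0},{"fingers":0,"x":0,"y":0,"z":16,"spin":0}]' && python3 -m crank '[{"fingers":0,"x":0,"y":0,"z":0.1,"spin":0},{"fingers":0,"x":0,"y":0,"z":0.2,"spin":0},{"fingers":0,"x":0,"y":0,"z":0.3,"spin":0},{"fingers":0,"x":0,"y":0,"z":0.4,"spin":0}]'
python3 - <<'E'
from h import *
go(env.get_obs())
E
```

```text
t: 3.12
position: [506.0, -442.1, 34.8]
ee_rot: [-2.086, -2.336, -0.002]
wrist_force: [-0.2, 0.9, 0.4]
width: -0.004
gripper_force: 0.0
t: 3.45
position: [509.2, -447.7, 38.8]
ee_rot: [2.091, 2.339, 0.0]
wrist_force: [-0.8, 0.1, 0.1]
width: -0.005
gripper_force: 0.0
pos [ 509.2 -447.7   38.8] tooly deg 6.42 tilt z [ 0.0034 -0.0027 -1.    ] dock [  62.9 -115.2] q [ 0.18  0.76  0.72  1.65 -0.59  0.96  1.22] F [-0.8  0.1  0.1]
spin to dock x: 0.006 t 3.45
```

```bash
python3 -m crank '[{"fingers":0,"x":0,"y":0,"z":0,"spin":0},{"fingers":0,"x":0,"y":0,"z":0,"spin":0},{"fingers":0,"x":0,"y":0,"z":0,"spin":0}]';  python3 -m crank '[{"fingers":0,"x":0,"y":0,"z":0.1,"spin":0},{"fingers":0,"x":0,"y":0,"z":0.1,"spin":0},{"fingers":0,"x":0,"y":0,"z":0.2,"spin":0},{"fingers":0,"x":0,"y":0,"z":0.2,"spin":0}]'
```

```text
t: 3.7
position: [508.4, -446.6, 37.1]
ee_rot: [2.093, 2.342, 0.001]
wrist_force: [0.5, 0.1, 1.0]
width: 0.003
gripper_force: 0.0
t: 4.03
position: [508.1, -446.4, 34.2]
ee_rot: [2.093, 2.342, 0.0]
wrist_force: [0.3, -0.0, 0.5]
width: -0.001
gripper_force: 0.0
```

```bash
python3 -m crank '[{"fingers":0,"x":0,"y":0,"z":0.1,"spin":0},{"fingers":0,"x":0,"y":0,"z":0.1,"spin":0},{"fingers":0,"x":0,"y":0,"z":0.1,"spin":0}]';  python3 -m crank '[{"fingers":0,"x":0,"y":0,"z":0.1,"spin":0},{"fingers":0,"x":0,"y":0,"z":0.1,"spin":0},{"fingers":0,"x":0,"y":0,"z":0.1,"spin":0}]'
```

```text
t: 4.28
position: [508.1, -446.4, 34.2]
ee_rot: [-2.094, -2.342, -0.001]
wrist_force: [-0.5, 2.2, 5.0]
width: -0.006
gripper_force: 2.8
t: 4.53
position: [508.1, -446.4, 34.1]
ee_rot: [-2.094, -2.342, -0.002]
wrist_force: [-2.0, 2.8, 11.0]
width: 0.0
gripper_force: 5.4
```

Touched down at z 34.1 with 11 N, on the right end. Now I'll slide left along the ledge under light pressure.

```bash
python3 -m crank '[{"fingers":0,"x":-0.6,"y":0,"z":0,"spin":0},{"fingers":0,"x":-1.2,"y":0,"z":0,"spin":0},{"fingers":0,"x":-1.8,"y":0,"z":0,"spin":0},{"fingers":0,"x":-2.4,"y":0,"z":0,"spin":0},{"fingers":0,"x":-3,"y":0,"z":0,"spin":0}]';  python3 -m crank '[{"fingers":0,"x":-0.5,"y":0,"z":0,"spin":0},{"fingers":0,"x":-1,"y":0,"z":0,"spin":0},{"fingers":0,"x":-1.5,"y":0,"z":0,"spin":0},{"fingers":0,"x":-1.5,"y":0,"z":0,"spin":0}]'
python3 - <<'E'
from h import *
go(env.get_obs())
E
```

```text
t: 4.95
position: [513.2, -470.8, 34.1]
ee_rot: [-2.086, -2.34, -0.015]
wrist_force: [-2.5, 12.0, 15.8]
width: -0.001
gripper_force: 7.8
t: 5.28
position: [512.6, -492.5, 32.3]
ee_rot: [2.094, 2.341, -0.002]
wrist_force: [-0.3, -0.6, -0.1]
width: 0.002
gripper_force: 0.0
pos [ 512.6 -492.5   32.3] tooly deg 6.38 tilt z [-1.0e-04 -1.7e-03 -1.0e+00] dock [  61.6 -160.2] q [ 0.26  0.81  0.7   1.55 -0.59  0.99  1.25] F [-0.3 -0.6 -0.1]
spin to dock x: 0.005 t 5.2833
```

I had the sign wrong: tool −x is rightward, so the fingers slid off the free end, in the air and touching nothing. I'll lift, return to the end and touch down again.

```bash
python3 -m crank '[{"fingers":0,"x":0,"y":0,"z":-1,"spin":0},{"fingers":0,"x":0,"y":0,"z":-1.5,"spin":0},{"fingers":0,"x":1.5,"y":0,"z":-1.5,"spin":0},{"fingers":0,"x":3,"y":0,"z":-1.5,"spin":0},{"fingers":0,"x":4.5,"y":0,"z":-1.5,"spin":0}]';  python3 -m crank '[{"fingers":0,"x":0,"y":0,"z":0.5,"spin":0},{"fingers":0,"x":0,"y":0,"z":1,"spin":0},{"fingers":0,"x":0,"y":0,"z":1,"spin":0},{"fingers":0,"x":0,"y":0,"z":1,"spin":0}]'
python3 - <<'E'
from h import *
go(env.get_obs())
E
```

```text
t: 5.7
position: [507.9, -446.3, 48.0]
ee_rot: [2.094, 2.341, -0.0]
wrist_force: [-0.2, -0.4, -0.3]
width: -0.001
gripper_force: 0.0
t: 6.03
position: [507.6, -447.3, 37.0]
ee_rot: [2.095, 2.341, -0.001]
wrist_force: [-0.8, -0.5, 0.5]
width: -0.002
gripper_force: 0.0
pos [ 507.6 -447.3   37. ] tooly deg 6.37 tilt z [-5.e-04 -6.e-04 -1.e+00] dock [  61.3 -114.7] q [ 0.18  0.76  0.72  1.65 -0.59  0.96  1.22] F [-0.8 -0.5  0.5]
spin to dock x: 0.005 t 6.0333
```

```bash
python3 -m crank '[{"fingers":0,"x":0,"y":0,"z":0.1,"spin":0},{"fingers":0,"x":0,"y":0,"z":0.2,"spin":0},{"fingers":0,"x":0,"y":0,"z":0.3,"spin":0},{"fingers":0,"x":0,"y":0,"z":0.4,"spin":0},{"fingers":0,"x":0,"y":0,"z":0.4,"spin":0}]';  python3 -m crank '[{"fingers":0,"x":0,"y":0,"z":0.05,"spin":0},{"fingers":0,"x":0,"y":0,"z":0.05,"spin":0}]'
```

```text
t: 6.45
position: [507.9, -447.0, 34.2]
ee_rot: [2.094, 2.342, 0.0]
wrist_force: [-1.8, 1.4, 4.8]
width: 0.001
gripper_force: 2.3
t: 6.62
position: [507.9, -447.0, 34.2]
ee_rot: [2.094, 2.342, 0.0]
wrist_force: [-1.9, 1.9, 6.8]
width: 0.003
gripper_force: 3.6
```

Back on the ledge at y −114 with 6.8 N. Now sliding left with tool +x.

```bash
python3 -m crank '[{"fingers":0,"x":0.6,"y":0,"z":0.05,"spin":0},{"fingers":0,"x":1.2,"y":0,"z":0.05,"spin":0},{"fingers":0,"x":1.8,"y":0,"z":0.05,"spin":0},{"fingers":0,"x":2.4,"y":0,"z":0.05,"spin":0},{"fingers":0,"x":3,"y":0,"z":0.05,"spin":0}]';  python3 -m crank '[{"fingers":0,"x":0.3,"y":0,"z":0,"spin":0},{"fingers":0,"x":0.6,"y":0,"z":0,"spin":0},{"fingers":0,"x":0.9,"y":0,"z":0,"spin":0},{"fingers":0,"x":1.2,"y":0,"z":0,"spin":0}]'
python3 - <<'E'
from h import *
go(env.get_obs())
E
```

```text
t: 7.03
position: [505.5, -419.4, 34.2]
ee_rot: [2.09, 2.337, -0.004]
wrist_force: [-0.1, -4.0, 5.0]
width: 0.001
gripper_force: 2.8
t: 7.37
position: [504.3, -407.6, 34.2]
ee_rot: [2.09, 2.337, -0.003]
wrist_force: [-0.0, -4.3, 6.3]
width: 0.003
gripper_force: 2.8
pos [ 504.3 -407.6   34.2] tooly deg 6.38 tilt z [ 0.0034 -0.0058 -1.    ] dock [ 62.3 -74.8] q [ 0.11  0.72  0.72  1.73 -0.58  0.91  1.19] F [-0.  -4.3  6.3]
spin to dock x: 0.005 t 7.3667
```

```bash
for i in 1; do python3 -m crank '[{"fingers":0,"x":0.3,"y":0,"z":0,"spin":0},{"fingers":0,"x":0.6,"y":0,"z":0,"spin":0},{"fingers":0,"x":0.9,"y":0,"z":0,"spin":0},{"fingers":0,"x":1.2,"y":0,"z":0,"spin":0}]'; done; python3 -m crank '[{"fingers":0,"x":0.3,"y":0,"z":0.02,"spin":0},{"fingers":0,"x":0.6,"y":0,"z":0.02,"spin":0},{"fingers":0,"x":0.6,"y":0,"z":0.02,"spin":0}]'
```

```text
t: 7.7
position: [502.9, -395.6, 34.1]
ee_rot: [2.09, 2.337, -0.003]
wrist_force: [0.7, -4.2, 5.4]
width: -0.001
gripper_force: 2.7
t: 7.95
position: [502.2, -388.9, 33.8]
ee_rot: [2.091, 2.338, -0.002]
wrist_force: [0.2, -3.1, 6.1]
width: -0.006
gripper_force: 3.2
```

```bash
python3 -m crank '[{"fingers":0,"x":0.3,"y":0,"z":0.02,"spin":0},{"fingers":0,"x":0.6,"y":0,"z":0.02,"spin":0},{"fingers":0,"x":0.6,"y":0,"z":0.02,"spin":0}]'
```

```text
t: 8.2
position: [500.6, -379.6, 31.8]
ee_rot: [-2.092, -2.342, -0.002]
wrist_force: [0.8, 0.3, -0.4]
width: -0.004
gripper_force: 0.0
```

The force vanished and the fingertips dropped (z 31.8) at dock y ≈ −47, so this is the notch's right edge. I'll move to its middle and go down to the key.

```bash
python3 -m crank '[{"fingers":0,"x":0.3,"y":0,"z":0,"spin":0},{"fingers":0,"x":0.6,"y":0,"z":0,"spin":0},{"fingers":0,"x":0.9,"y":0,"z":0,"spin":0},{"fingers":0,"x":1.2,"y":0,"z":0,"spin":0},{"fingers":0,"x":1.2,"y":0,"z":0,"spin":0}]';python3 -m crank '[{"fingers":0,"x":0,"y":0,"z":0.2,"spin":0},{"fingers":0,"x":0,"y":0,"z":0.4,"spin":0},{"fingers":0,"x":0,"y":0,"z":0.6,"spin":0},{"fingers":0,"x":0,"y":0,"z":0.7,"spin":0},{"fingers":0,"x":0,"y":0,"z":0.7,"spin":0}]'
python3 - <<'E'
from h import *
go(env.get_obs())
im,d,p=cam('wrist');cv2.imwrite('pics/wrist2.png',cv2.convertScaleAbs(im[:,:,::-1],alpha=1.4,beta=15))
E
```

```text
t: 8.62
position: [499.3, -367.4, 31.4]
ee_rot: [-2.091, -2.342, -0.001]
wrist_force: [0.0, 0.1, -1.1]
width: 0.006
gripper_force: 0.0
t: 9.03
position: [499.0, -368.8, 24.5]
ee_rot: [-2.093, -2.342, 0.0]
wrist_force: [-0.3, 0.7, -0.1]
width: 0.004
gripper_force: 0.0
pos [ 499.  -368.8   24.5] tooly deg 6.41 tilt z [-5.e-04  4.e-04 -1.e+00] dock [ 61.2 -35.8] q [ 0.05  0.7   0.72  1.8  -0.59  0.87  1.16] F [-0.3  0.7 -0.1]
spin to dock x: 0.005 t 9.0333
```

View pics/wrist2.png

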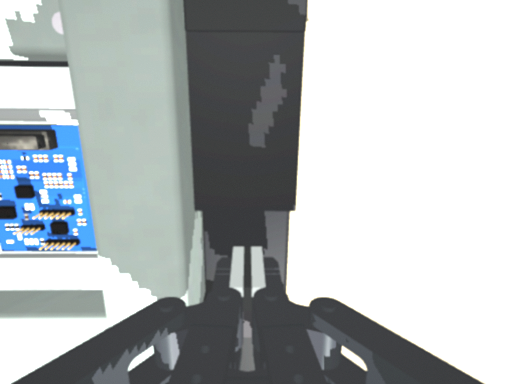

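The fingers are in the notch, with its left edge at row 210 and the tips near (247,255). Pressing the key down.

```bash
python3 -m crank '[{"fingers":0,"x":0,"y":0,"z":0.15,"spin":0},{"fingers":0,"x":0,"y":0,"z":0.3,"spin":0},{"fingers":0,"x":0,"y":0,"z":0.45,"spin":0},{"fingers":0,"x":0,"y":0,"z":0.6,"spin":0},{"fingers":0,"x":0,"y":0,"z":0.6,"spin":0}]';python3 -m crank '[{"fingers":0,"x":0,"y":0,"z":0.15,"spin":0},{"fingers":0,"x":0,"y":0,"z":0.3,"spin":0},{"fingers":0,"x":0,"y":0,"z":0.4,"spin":0},{"fingers":0,"x":0,"y":0,"z":0.5,"spin":0},{"fingers":0,"x":0,"y":0,"z":0.5,"spin":0}]'
```

```text
t: 9.5
position: [499.4, -369.0, 18.9]
ee_rot: [2.093, 2.342, 0.0]
wrist_force: [0.9, 0.1, 2.2]
width: -0.002
gripper_force: 1.2
t: 9.92
position: [499.4, -369.1, 14.8]
ee_rot: [2.094, 2.342, 0.001]
wrist_force: [-2.1, 3.0, 9.3]
width: -0.0
gripper_force: 4.0
```

```bash
python3 -m crank '[{"fingers":0,"x":0,"y":0,"z":0.1,"spin":0},{"fingers":0,"x":0,"y":0,"z":0.2,"spin":0},{"fingers":0,"x":0,"y":0,"z":0.2,"spin":0},{"fingers":0,"x":0,"y":0,"z":0.2,"spin":0}]';python3 -m crank '[{"fingers":0,"x":0,"y":0,"z":0.1,"spin":0},{"fingers":0,"x":0,"y":0,"z":0.2,"spin":0},{"fingers":0,"x":0,"y":0,"z":0.2,"spin":0},{"fingers":0,"x":0,"y":0,"z":0.2,"spin":0}]'
```

```text
t: 10.25
position: [499.5, -369.2, 14.5]
ee_rot: [-2.094, -2.342, -0.003]
wrist_force: [-4.4, 5.0, 22.5]
width: -0.004
gripper_force: 8.5
t: 10.58
position: [499.6, -369.2, 14.3]
ee_rot: [-2.094, -2.341, -0.005]
wrist_force: [-6.3, 8.9, 33.6]
width: 0.0
gripper_force: 13.1
```

```bash
python3 -m crank '[{"fingers":0,"x":0,"y":0,"z":0.1,"spin":0},{"fingers":0,"x":0,"y":0,"z":0.2,"spin":0},{"fingers":0,"x":0,"y":0,"z":0.2,"spin":0},{"fingers":0,"x":0,"y":0,"z":0.2,"spin":0}]'; python3 -m crank '[{"fingers":0,"x":0,"y":0,"z":-0.3,"spin":0},{"fingers":0,"x":0,"y":0,"z":-0.7,"spin":0},{"fingers":0,"x":0,"y":0,"z":-1,"spin":0},{"fingers":0,"x":0,"y":0,"z":-2,"spin":0},{"fingers":0,"x":0,"y":0,"z":-4,"spin":0}]';python3 -m crank '[{"fingers":0,"x":0,"y":0,"z":-3,"spin":0},{"fingers":0,"x":0,"y":0,"z":-7,"spin":0},{"fingers":0,"x":0,"y":0,"z":-11,"spin":0},{"fingers":0,"x":0,"y":0,"z":-13,"spin":0},{"fingers":0,"x":0,"y":0,"z":-13,"spin":0}]'
python3 - <<'E'
from h import *
go(env.get_obs())
s=np.load('scene0.npz')['im']
im,d,p=cam('scene');cv2.imwrite('pics/s2.png',np.hstack([cv2.resize(a[215:315,235:390,::-1],(390,250)) for a in(s,im)]))
w=pts(d,p);q=w[200:330,220:400].reshape(-1,3);c=im[200:330,220:400].reshape(-1,3).astype(int)
for nm,(ww,ii) in dict(before=(np.load('scene0.npz')['w'],s),after=(w,im)).items():
    q=ww[200:330,220:400].reshape(-1,3);c=ii[200:330,220:400].reshape(-1,3).astype(int)
    x=(q[:,:2]-O)@DX;y=(q[:,:2]-O)@DY
    m=(abs(y)<45)&(x<0)&(x>-130)&(c[:,2]>c[:,0]+50)&(q[:,2]>2)
    print(nm,np.percentile(x[m],[1,5,50,95]).round(1),m.sum())
E
```

```text
t: 10.92
position: [499.9, -369.5, 14.0]
ee_rot: [2.094, 2.342, 0.007]
wrist_force: [-8.2, 10.9, 43.7]
width: -0.005
gripper_force: 18.2
t: 11.33
position: [497.6, -367.1, 45.7]
ee_rot: [-2.089, -2.338, 0.001]
wrist_force: [0.1, -0.6, 0.4]
width: 0.002
gripper_force: 0.0
t: 11.75
position: [501.3, -371.5, 183.3]
ee_rot: [2.088, 2.335, 0.002]
wrist_force: [0.9, -0.7, 0.4]
width: 0.001
gripper_force: 0.0
pos [ 501.3 -371.5  183.3] tooly deg 6.4 tilt z [ 0.0076 -0.0053 -1.    ] dock [ 63.2 -38.7] q [-0.05  0.52  0.87  1.68 -0.44  1.13  1.05] F [ 0.9 -0.7  0.4]
spin to dock x: 0.005 t 11.75
before [-77.9 -77.  -48.7 -14.4] 379
after [-106.3 -105.5  -75.6  -43.5] 428
```

View pics/s2.png

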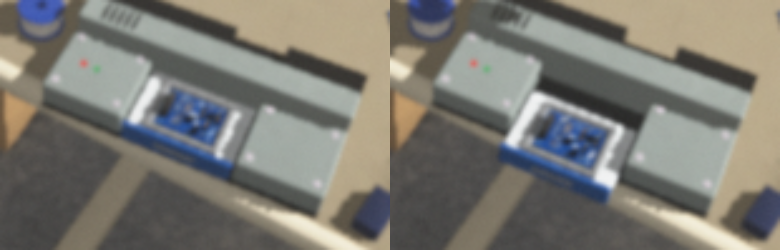

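The tray moved from −77.9 to −106.3, about 28.4 mm, so it is fully out with its board still in the pocket, and the neighbouring things haven't moved. The arm is clear, so I'm handing in.

```bash
python3 -m crank '[{"fingers":0,"x":0,"y":0,"z":0,"spin":0},{"fingers":0,"x":0,"y":0,"z":0,"spin":0},{"fingers":0,"x":0,"y":0,"z":0,"spin":0}]'; python3 -c "
from station import env
print(env.close_job())"
```

```text
t: 12.05
position: [498.5, -367.9, 176.0]
ee_rot: [-2.091, -2.34, 0.001]
wrist_force: [-0.6, 0.2, 0.3]
width: 0.001
gripper_force: 0.0
the job is handed in; nothing more can be done
None
```

The job is handed in: the key is on its stop, the tray is out about 28 mm with the board untouched, and the arm is clear, though my first slide went the wrong way off the ledge's free right end and I touched down there again before finding the notch.

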